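Pump up the seedling feed line

TASK

Build up pressure in the feed line: push the orange pump plunger down with your fingertips in full strokes, letting it come all the way back up after each one, until the green pin beside it stands fully out of its turret; then leave the plunger up. Only press the orange plunger: do not pull it or touch the pins, leave the blue pump alone, and do not disturb or lift the other things on the bench.

Things in the scene. Friction and masses are not known exactly. Their poses are not given: they have to be found in the camera images.
- feed: white bench air pump with the orange plunger (the pump to be worked); fixed to the table. Housing 110 x 170 mm, its top 110 mm above the table. Origin at the centre of its underside; its z is up; its plunger axis is at own (0, -40 mm), its indicator pin at own (0, +45 mm)
- feed_cap_top (a point): centre of the top face of the orange plunger's round flat cap, 38 mm wide; 165 mm above the table when up, 141 mm when fully pressed; moves with the plunger
- feed_stroke (a joint): travel of the orange plunger in m: 0 up (at rest), 0.024 fully pressed (hard stop). Presses straight down against a spring, about 12 N at the bottom, and comes back up by itself when let go
- feed_pin: green indicator pin, 16 mm wide, upright in a brass turret 32 mm wide beside the orange plunger. Origin at the centre of its top face: 130 mm above the table (2 mm over the turret) when fully in, 160 mm when fully out
- feed_rise (a joint): how far that pin has come out in m: 0 in, 0.030 fully out (stop). Each full press of the orange plunger raises it about 5 to 6 mm; it stays where it is as the plunger comes back; further presses when it is out do no harm. It starts somewhere between 0 and 0.010
- spare: white bench air pump with the blue plunger (to be left alone); fixed to the table. Housing 110 x 170 mm, its top 110 mm above the table. Origin at the centre of its underside; its z is up; its plunger axis is at own (0, -40 mm), its indicator pin at own (0, +45 mm)
- spare_cap_top (a point): centre of the top face of the blue plunger's round flat cap, 38 mm wide; 165 mm above the table when up, 141 mm when fully pressed; moves with the plunger
- spare_stroke (a joint): travel of the blue plunger in m: 0 up (at rest), 0.024 fully pressed (hard stop). Presses straight down against a spring, about 12 N at the bottom, and comes back up by itself when let go
- spare_pin: green indicator pin, 16 mm wide, upright in a brass turret 32 mm wide beside the blue plunger. Origin at the centre of its top face: 130 mm above the table (2 mm over the turret) when fully in, 160 mm when fully out
- spare_rise (a joint): how far that pin has come out in m: 0 in, 0.030 fully out (stop). Starts anywhere from 0 to 0.010
- bottle_blue: loose glass bottle with blue cap, 48 mm wide, 105 mm tall; origin at the centre of its underside; a bystander
- bottle_green: loose glass bottle with green cap, 56 mm wide, 120 mm tall; origin at the centre of its underside; a bystander
- jar_grey: loose clear jar with grey lid, 64 mm wide, 85 mm tall; origin at the centre of its underside; a bystander
- tube_rack: loose yellow rack with three capped tubes, 75 x 120 mm, 80 mm tall; origin at the centre of its underside; a bystander
- pot_plant: loose terracotta pot with a small plant, 84 mm wide, about 120 mm tall; origin at the centre of its underside; a bystander
- red_cup: loose red plastic cup, 56 mm wide, 35 mm tall; origin at the centre of its underside; a bystander

How it is judged:
By the outcome, as a careful person would: the job done as asked, in the order asked, and still so for the second after the job is handed in, with the robot touching nothing.
It also fails if it takes over 45 s, if anything falls off the work surface, if the arm or the gripper's body presses on something with over 40 N, if the wrist force passes 120 N, or if a joint passes its speed limit or range.

ROBOT

A 7-joint arm with a two-finger parallel gripper is mounted at the origin on the work surface. World frame = base frame: x ahead of the robot, y to its left, z up, the work surface at z = 0. Lengths are in m, angles in rad, forces in N, time in s.
With the tool pointing down it reaches from about 0.35 to 0.9 m from the base axis. Payload 8.1 kg.
Tool frame: the origin (TCP) lies midway between the tips of the shut fingers; the grasp point (between the pads) lies arm.grip_point_offset behind it (arm.grip_point_offset is the distance from the TCP to the grasp point, in m); y points along the fingers, z is the direction in which the jaws open and shut, and the axes are right-handed (so a half turn about y gives the same grasp; the last joint's range is limited). The gripper opens to 92 mm and grips with 3 to 60 N. Pads are 19 mm wide; open, the fingers measure 130 mm over their backs; the gripper's body (75 mm by 190 mm) begins 47 mm behind the grasp point.
Start: joints at [1.029, 0.434, 0.025, 1.573, -0.012, 1.134, -0.075], TCP at [0.266, -0.566, 0.227] pointing down, gripper open.
Joint ranges: [-2.62, 2.62], [-0.44, 2.09], [-1.27, 1.32], [0.08, 2.57], [-1.32, 4.46], [0.12, 2], [-2.74, 2.74]. Speed limits (rad/s): [2.22, 2.22, 3.01, 3.01, 3.14, 3.14, 3.14].

INTERFACE

Orientations are given as a rotation vector (axis times angle).
In Python, from cell import arm, get_image, camera_info gives the robot as it stands.
- The arm moves only by the tool carry_out, never from a script. Its argument "steps" is one flat list of numbers, 5 for each row, row after row: the opening, from 0 (shut) to 1 (fully open), then the shift along the world's x, y, z in units of 0.1 m (1.0 is 0.1 m), then the turn about the world's z in units of 45 degrees (1.0 is 45 degrees). In form: [hand, dx, dy, dz, spin, hand, dx, dy, dz, spin, ...]. A call has 1 to 12 rows; each row is the pose to reach, as a shift and turn from the pose commanded when the call began; what a row does not reach only later rows make up. A row lasts 1/10 s, in which the tool goes at most 50 mm and 8.59 degrees, less where a joint would pass 70% of its speed; a pose out of reach is approached as far as the arm can. A call with a number of a shift or a turn outside -1 to 1 is refused whole. A call with a gripper value outside its range is refused whole. The fingers move at their own pace and stop on an object; "grip_force" is the grip in N (left out, the last holds). Time passes only in rows, so rows that repeat a pose let the fingers close. It gives the time, the measured TCP pose, the force and the opening at its end, in the units of the state.
- arm.observe(): the state, without advancing time (a new reading comes with each control period).
- get_image(name): name is "scene" or "top" or "wrist"; returns (picture, depth): 480x640x3 uint8, red, green, blue; 480x640 float32, m along the optical axis (not along the pixel's ray), 0 where there is no reading.
- camera_info(name): a dict with "fovy" (degrees; the focal length in pixels is half the picture's height over the tangent of half this angle, whatever the lens; pixels are square), "cx", "cy" (the principal point, pixels), "R" (3x3) and "t" (3): a world point X has camera coordinates R X + t; the wrist camera has in their place "tool_from_camera" (4x4, takes a point from camera to tool coordinates, whose origin is the TCP and whose axes are the tool frame's). Camera axes: x right, y down, z forward; pixel columns grow to the right and rows downward; lengths in m; the calibration is good to about 2 mm. A picture is of the moment at which its call begins: read the wrist's pose just before it. camera_info takes no time and is no camera call.
- arm.sign_off(): hands the job in, once; it reports no verdict.
The state is a dict: "clock": time; "joints": joint angles; "dq": joint speeds; "joint_efforts": joint torques, N m; "position": TCP position; "ee_rot": TCP orientation; "force": force on the tool from outside, world axes, zero at the start; "ft_torque": the same for the moment, N m; "width": opening from 0.0 (shut) to 1.0 (fully open).
Only numpy, scipy, OpenCV 4.12 (cv2) and the standard library are available. Lean on these libraries where they do the work, as an engineer would, in place of code of your own. Each camera call takes 0.05 s, during which the arm holds its last target. There are 200 camera calls.

## Working session

There is one attempt and no reset: what is moved stays moved. The work goes in short steps, Python scripts to look and compute and a tool call to move; the robot and the scene stay as the last step left them, time stands still between calls to the robot, and variables do not carry over. Pictures are saved under pics/ and viewed, about 8 in all and at most 12, crops included, and the job is handed in when it is done.

Besides the shell and the picture viewer there is one more tool, called after ">>>" as a command line: name --argument value ..., lists and objects as JSON in quotes. carry_out: Moves the arm, as the interface text tells. Shifts and turns lie within -1 to 1; 1 stands for 0.1 m of shift or 45 degrees of turn. Its arguments: {"type":"object","properties":{"steps":{"type":"array","items":{"type":"number"}},"grip_force":{"type":"number"}},"required":["steps"]}

```bash
mkdir -p pics
cat > h.py <<'E'
import numpy as np, cv2
from cell import arm, get_image, camera_info
def cam(n):
    c=camera_info(n); f=240/np.tan(np.radians(c["fovy"])/2); return c,f
def ray(n,u,v,z):
    c,f=cam(n); R=np.array(c["R"]);t=np.array(c["t"])
    o=-R.T@t; d=R.T@np.array([(u-c["cx"])/f,(v-c["cy"])/f,1]); return o+d*(z-o[2])/d[2]
def cloud(n,dep):
    c,f=cam(n); R=np.array(c["R"]);t=np.array(c["t"])
    v,u=np.mgrid[:480,:640]; P=np.stack([(u-c["cx"])/f*dep,(v-c["cy"])/f*dep,dep],-1)
    return (P-t)@R
E
python3 - <<'E'
from h import *
s=arm.observe(); print(s)
for n in("scene","top"):
    p,d=get_image(n); cv2.imwrite(f"pics/{n}0.png",p[...,::-1]); np.save(n+"0.npy",d); np.save(n+"p.npy",p)
    c,f=cam(n); print(n,{k:np.round(v,3).tolist() for k,v in c.items() if not isinstance(v,str)})
    W=cloud(n,d); hsv=cv2.cvtColor(p,cv2.COLOR_RGB2HSV)
    for col,lo,hi in(("orange",(5,150,120),(20,255,255)),("green",(40,90,50),(85,255,255)),("blue",(100,120,60),(125,255,255))):
        m=cv2.inRange(hsv,lo,hi); k,l,st,ce=cv2.connectedComponentsWithStats(m)
        for i in range(1,k):
            if st[i,4]>40:
                w=W[(l==i)&(d>0)]; print(col,ce[i].round(),st[i,4],np.median(w,0).round(3) if len(w) else None, w[:,2].max().round(3) if len(w) else None)
E
```

```text
{'clock': 0.0, 'joints': array([ 1.02939294,  0.43522244,  0.02495451,  1.57408594, -0.0115872 ,
        1.1339914 , -0.07510164]), 'dq': array([ 8.83256510e-04,  6.80586405e-04, -1.68641094e-03, -2.79984232e-04,
       -1.00408417e-03, -5.65001031e-05,  1.06625697e-03]), 'joint_efforts': array([-2.31643471e-04, -6.67853236e+01,  9.84905362e-01, -3.14461327e+01,
       -6.04771357e-02,  4.31068288e-02,  1.53213959e-04]), 'position': array([ 0.2652754 , -0.56535255,  0.22594941]), 'ee_rot': array([-0.44166911,  1.98020647, -1.97719276]), 'force': array([ 0.44335173, -0.18304051, -0.10104152]), 'ft_torque': array([ 0.04215124, -0.0035914 ,  0.02748065]), 'width': 0.9996433627112935}
scene {'fovy': 55.216, 'cx': 325.959, 'cy': 243.202, 'R': [[0.724, 0.69, -0.002], [0.579, -0.609, -0.543], [-0.376, 0.392, -0.84]], 't': [-0.415, -0.247, 1.515]}
orange [230. 312.] 184 [ 0.547 -0.291  0.166] 0.171
green [476. 141.] 250 [0.62  0.639 0.088] 0.118
green [408. 141.] 128 [0.466 0.485 0.094] 0.112
green [473. 172.] 112 [0.696 0.5   0.113] 0.119
green [420. 244.] 71 [0.739 0.186 0.121] 0.126
green
[... 1518 characters left out ...]
0.152 0.078] 0.096
green [354. 128.] 302 [ 0.823 -0.064  0.086] 0.096
green [249. 154.] 88 [0.737 0.186 0.12 ] 0.124
green [118. 172.] 248 [0.691 0.499 0.111] 0.119
green [ 56. 204.] 279 [0.61  0.645 0.11 ] 0.118
green [116. 264.] 180 [0.469 0.487 0.1  ] 0.11
green [121. 281.] 132 [0.432 0.48  0.096] 0.104
green [540. 293.] 137 [ 0.423 -0.507  0.08 ] 0.087
blue [507. 117.] 1721 [ 0.855 -0.446  0.082] 0.089
blue [ 47. 161.] 262 [0.717 0.677 0.111] 0.119
blue [527. 197.] 3601 [ 0.648 -0.469  0.099] 0.111
blue [ 91. 210.] 257 [0.598 0.558 0.111] 0.118
blue [222. 217.] 203 [0.577 0.233 0.166] 0.173
blue [328. 276.] 70 [ 0.452 -0.007  0.105] 0.109
blue [524. 290.] 122 [ 0.429 -0.468  0.08 ] 0.085
```

View pics/scene0.png

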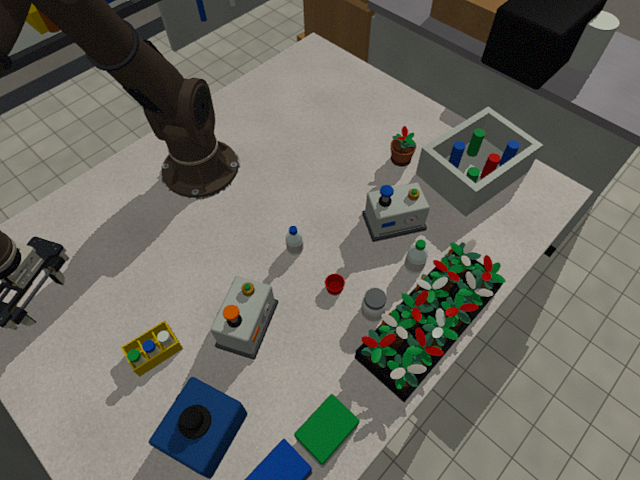

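View pics/top0.png

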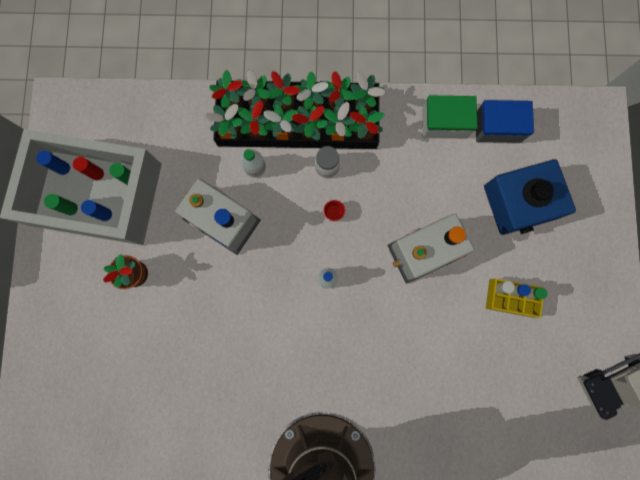

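The orange pump is centre-right in the top view: cap at (457,234), its pin at (418,253). The blue pump is at (222,217). The way to the cap at z≈0.226 is clear.

Run:
```python
from h import *
for n in("scene","top"):
    p=np.load(n+"p.npy"); hsv=cv2.cvtColor(p,cv2.COLOR_RGB2HSV); W=cloud(n,np.load(n+"0.npy"))
    m=cv2.inRange(hsv,(5,150,120),(20,255,255))>0
    q=m&(W[...,2]>.158)&(W[...,2]<.175); ys,xs=np.nonzero(q); (u,v),r=cv2.minEnclosingCircle(np.c_[xs,ys].astype(np.float32))
    print(n,(xs.mean(),ys.mean()),(u,v,r),ray(n,xs.mean(),ys.mean(),.165).round(4),ray(n,u,v,.165).round(4))
    near=np.hypot(W[...,0]-.6,W[...,1]+.42)<.15; print("max z near path/knob",np.percentile(W[...,2][near],99.8).round(3))
    g=(cv2.inRange(hsv,(40,90,50),(85,255,255))>0)&(np.hypot(W[...,0]-.505,W[...,1]+.21)<.03)
    ys,xs=np.nonzero(g); print("pin",len(xs),xs.mean(),ys.mean(),np.median(W[g],0).round(3))
print(arm.grip_point_offset)
```

```text
scene (np.float64(262.1470588235294), np.float64(273.8235294117647)) (364.0, 159.5, 210.1577911376953) [ 0.5258 -0.1743  0.165 ] [0.4591 0.2773 0.165 ]
max z near path/knob 0.168
pin 28 246.67857142857142 286.32142857142856 [ 0.51  -0.215  0.137]
top (np.float64(456.99530516431923), np.float64(234.33333333333334)) (457.0, 234.5, 8.381627082824707) [ 0.5461 -0.2913  0.165 ] [ 0.5457 -0.2913  0.165 ]
max z near path/knob 0.167
pin 36 420.1388888888889 251.61111111111111 [ 0.509 -0.215  0.135]
0.0188
```

>>> carry_out --steps '[0,0.4,0.4,0.1,0,0,0.8,0.8,0.2,0,0,1,1,0.2,0,0,1,1,0.2,0]' --grip_force 20

```text
clock: 0.5
position: [0.3717, -0.46, 0.247]
ee_rot: [-0.446, 1.973, -1.969]
force: [0.1, 0.6, 0.6]
width: 0.703
```

>>> carry_out --steps '[0,0.35,0.35,0,0,0,0.7,0.7,0,0,0,0.9,0.9,0,0,0,0.9,0.9,0,0]'

```text
clock: 0.9
position: [0.4591, -0.3713, 0.2463]
ee_rot: [-0.446, 1.976, -1.971]
force: [-0.3, 0.2, -0.1]
width: 0.355
```

>>> carry_out --steps '[0,0.35,0.35,0,0,0,0.7,0.7,-0.1,0,0,0.9,0.85,-0.3,0,0,0.9,0.85,-0.5,0,0,0.9,0.85,-0.5,0,0,0.9,0.85,-0.5,0]'

```text
clock: 1.5
position: [0.5444, -0.2923, 0.1967]
ee_rot: [-0.441, 1.98, -1.98]
force: [-0.3, 0.1, 0.5]
width: 0.004
```

```bash
cat > chk.py <<'E'
from h import *
import sys
s=arm.observe(); print(s["clock"],s["position"].round(4),s["force"].round(1),s["width"])
p,d=get_image("scene"); q,_=get_image("wrist")
a=cv2.resize(p[230:370,160:340],(720,560),interpolation=cv2.INTER_CUBIC)
cv2.imwrite(f"pics/s{sys.argv[1]}.png",a[...,::-1]); cv2.imwrite(f"pics/w{sys.argv[1]}.png",q[...,::-1])
E
python3 chk.py 1
```

```text
1.5 [ 0.5444 -0.2923  0.1967] [-0.3  0.1  0.5] 0.0043302842488281285
```

View pics/s1.png

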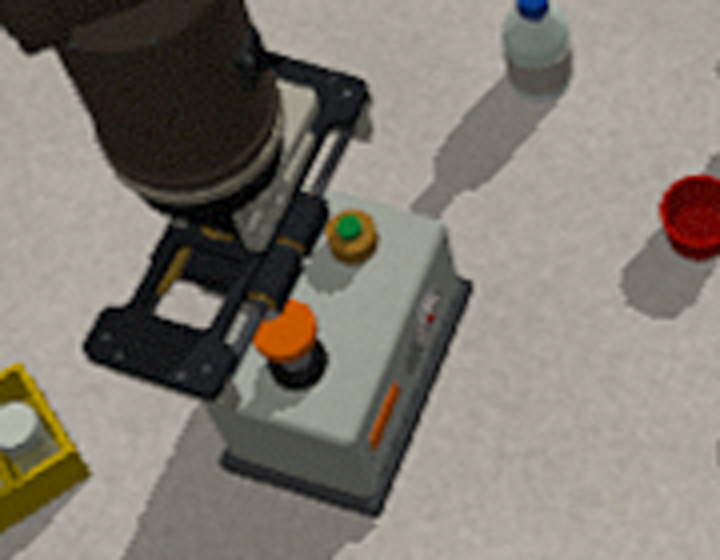

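View pics/w1.png

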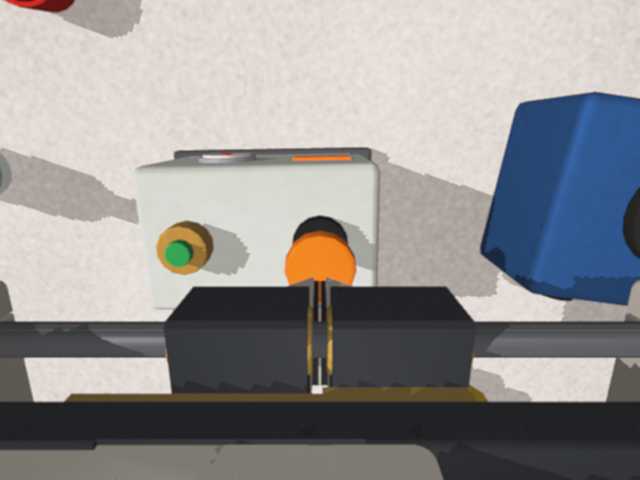

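The shut tips sit over the orange cap, centred on it in the jaw direction. The pin (wrist 180,252) is clear of the gripper, and it stands slightly out. First press, gently.

>>> carry_out --steps '[0,0,0,-0.2,0,0,0,0,-0.35,0,0,0,0,-0.45,0,0,0,0,-0.53,0,0,0,0,-0.57,0,0,0,0,-0.57,0,0,0,0,-0.57,0]'

```text
clock: 2.3
position: [0.5458, -0.2923, 0.1422]
ee_rot: [-0.438, 1.976, -1.981]
force: [-2.4, 1.6, 11.3]
width: 0.002
```

```bash
python3 chk.py 2
```

```text
2.3 [ 0.5458 -0.2923  0.1422] [-2.4  1.6 11.3] 0.0015533229083740485
```

View pics/w2.png

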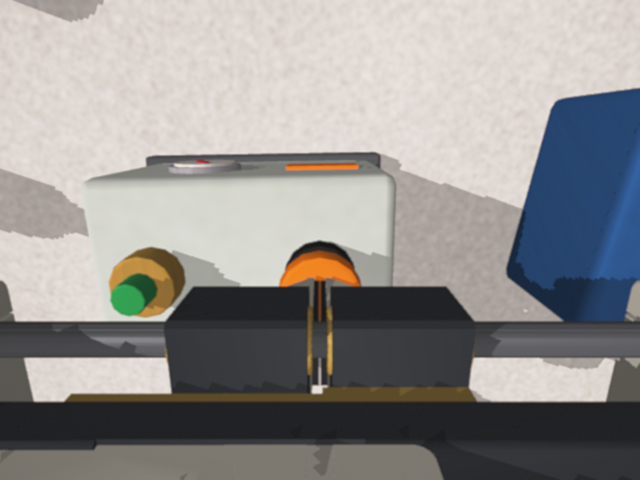

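At z=0.142 with 11 N the cap is pressed but perhaps 1 mm short of the stop, so I'll go on until the force jumps.

>>> carry_out --steps '[0,0,0,-0.03,0,0,0,0,-0.05,0,0,0,0,-0.05,0]'

```text
clock: 2.7
position: [0.5459, -0.2923, 0.1409]
ee_rot: [-0.436, 1.975, -1.982]
force: [-15.3, 6.9, 43.5]
width: 0.008
```

The hard stop is at z=0.141 (43 N with the command at 0.135), so 0.138 is enough. Release fully, then stroke again.

>>> carry_out --steps '[0,0,0,0.2,0,0,0,0,0.4,0,0,0,0,0.5,0,0,0,0,0.5,0,0,0,0,0.5,0]'

```text
clock: 3.2
position: [0.5451, -0.291, 0.1843]
ee_rot: [-0.441, 1.979, -1.979]
force: [-0.3, 0.1, 0.4]
width: 0.005
```

```bash
cat > pin.py <<'E'
from h import *
s=arm.observe(); print(s["clock"],s["position"].round(4),s["force"].round(1))
p,d=get_image("scene"); hsv=cv2.cvtColor(p,cv2.COLOR_RGB2HSV); W=cloud("scene",d)
near=(np.hypot(W[...,0]-.508,W[...,1]+.213)<.025)
g=(cv2.inRange(hsv,(40,90,50),(85,255,255))>0)&near
print("pin",g.sum(),np.argwhere(g).mean(0).round(1),"z",np.percentile(W[g][:,2],[25,50,75,95]).round(4))
o=(cv2.inRange(hsv,(5,150,120),(20,255,255))>0)&(np.hypot(W[...,0]-.546,W[...,1]+.291)<.025)
if o.any(): print("cap z",np.percentile(W[o][:,2],[50,95]).round(4))
E
python3 pin.py
```

```text
3.2 [ 0.5451 -0.291   0.1843] [-0.3  0.1  0.4]
pin 33 [285.8 246.7] z [0.1387 0.142  0.1435 0.1457]
cap z [0.1652 0.1683]
```

>>> carry_out --steps '[0,0,0,-0.2,0,0,0,0,-0.35,0,0,0,0,-0.44,0,0,0,0,-0.48,0,0,0,0,-0.48,0,0,0,0,-0.48,0]'

```text
clock: 3.85
position: [0.5464, -0.2912, 0.1409]
ee_rot: [-0.438, 1.975, -1.98]
force: [-12.4, 5.6, 43.8]
width: 0.007
```

>>> carry_out --steps '[0,0,0,0.2,0,0,0,0,0.4,0,0,0,0,0.48,0,0,0,0,0.48,0,0,0,0,0.48,0]'

```text
clock: 4.35
position: [0.5449, -0.2906, 0.1833]
ee_rot: [-0.443, 1.98, -1.978]
force: [-0.8, -0.2, 0.0]
width: 0.007
```

```bash
python3 pin.py
```

```text
4.35 [ 0.5449 -0.2906  0.1833] [-0.8 -0.2  0. ]
pin 41 [285.  246.3] z [0.142  0.1465 0.1491 0.1509]
cap z [0.166  0.1685]
```

>>> carry_out --steps '[0,0,0,-0.2,0,0,0,0,-0.35,0,0,0,0,-0.43,0,0,0,0,-0.47,0,0,0,0,-0.47,0,0,0,0,-0.47,0,0,0,0,-0.3,0,0,0,0,-0.1,0,0,0,0,0,0,0,0,0,0,0,0,0,0,0,0]'

```text
clock: 5.5
position: [0.545, -0.2906, 0.1835]
ee_rot: [-0.443, 1.98, -1.978]
force: [0.4, 0.2, -0.4]
width: 0.004
```

```bash
python3 pin.py
```

```text
5.5 [ 0.545  -0.2906  0.1835] [ 0.4  0.2 -0.4]
pin 46 [284.8 246.3] z [0.145  0.1517 0.1541 0.1573]
cap z [0.1662 0.1687]
```

>>> carry_out --steps '[0,0,0,-0.2,0,0,0,0,-0.35,0,0,0,0,-0.43,0,0,0,0,-0.47,0,0,0,0,-0.47,0,0,0,0,-0.47,0,0,0,0,-0.3,0,0,0,0,-0.1,0,0,0,0,0,0,0,0,0,0,0,0,0,0,0,0]'

```text
clock: 6.65
position: [0.545, -0.2906, 0.1835]
ee_rot: [-0.442, 1.98, -1.978]
force: [0.7, -0.0, 0.0]
width: 0.004
```

```bash
python3 pin.py
```

```text
6.65 [ 0.545  -0.2906  0.1835] [ 0.7 -0.   0. ]
pin 54 [284.  246.1] z [0.1441 0.1569 0.1592 0.1607]
cap z [0.1655 0.1694]
```

>>> carry_out --steps '[0,0,0,-0.2,0,0,0,0,-0.35,0,0,0,0,-0.43,0,0,0,0,-0.47,0,0,0,0,-0.47,0,0,0,0,-0.47,0,0,0,0,-0.3,0,0,0,0,-0.1,0,0,0,0,0,0,0,0,0,0,0,0,0,0,0,0]'

```text
clock: 7.8
position: [0.545, -0.2906, 0.1835]
ee_rot: [-0.442, 1.98, -1.978]
force: [0.2, 0.9, 0.0]
width: 0.007
```

```bash
python3 pin.py
```

```text
7.8 [ 0.545  -0.2906  0.1835] [0.2 0.9 0. ]
pin 55 [283.9 246. ] z [0.144  0.1579 0.1608 0.1621]
cap z [0.1654 0.1693]
```

>>> carry_out --steps '[0,0,0,-0.2,0,0,0,0,-0.35,0,0,0,0,-0.43,0,0,0,0,-0.47,0,0,0,0,-0.47,0,0,0,0,-0.47,0,0,0,0,-0.3,0,0,0,0,-0.1,0,0,0,0,0,0,0,0,0,0,0,0,0,0,0,0]'

```text
clock: 8.95
position: [0.5449, -0.2906, 0.1835]
ee_rot: [-0.443, 1.98, -1.978]
force: [0.5, 0.8, 0.2]
width: 0.006
```

```bash
python3 pin.py
```

```text
8.95 [ 0.5449 -0.2906  0.1835] [0.5 0.8 0.2]
pin 54 [283.8 246. ] z [0.1458 0.1589 0.1609 0.1641]
cap z [0.1661 0.1688]
```

The pin has stopped rising at about 0.160. I'll do one last press to be sure, then back off and check.

>>> carry_out --steps '[0,0,0,-0.2,0,0,0,0,-0.35,0,0,0,0,-0.43,0,0,0,0,-0.47,0,0,0,0,-0.47,0,0,0,0,-0.47,0,0,0,0,-0.3,0,0,0,0,-0.1,0,0,0,0,0.2,0,0,0,0,0.5,0,0,0,0,0.8,0,0,0,0,0.8,0]'

```text
clock: 10.2
position: [0.5471, -0.2915, 0.2679]
ee_rot: [-0.436, 1.974, -1.98]
force: [0.1, -0.0, 0.1]
width: 0.006
```

```bash
python3 pin.py; python3 chk.py 3
python3 - <<'E'
from h import *
p,d=get_image("top"); a=np.load("topp.npy"); m=(np.abs(p.astype(int)-a).max(2)>60).astype(np.uint8)
k,l,st,ce=cv2.connectedComponentsWithStats(m)
print([(ce[i].round().tolist(),int(st[i,4])) for i in range(1,k) if st[i,4]>15])
E
```

```text
10.2 [ 0.5471 -0.2915  0.2679] [ 0.1 -0.   0.1]
pin 56 [284.1 246. ] z [0.1435 0.1567 0.1602 0.1638]
cap z [0.166  0.1687]
10.25 [ 0.5462 -0.2911  0.2656] [-0.4 -0.  -0.5] 0.0027052801356933307
[([540.0, 333.0], 32388), ([537.0, 197.0], 73), ([488.0, 209.0], 131), ([482.0, 217.0], 101), ([452.0, 234.0], 905), ([502.0, 232.0], 20), ([478.0, 242.0], 22), ([524.0, 290.0], 107)]
```

View pics/s3.png

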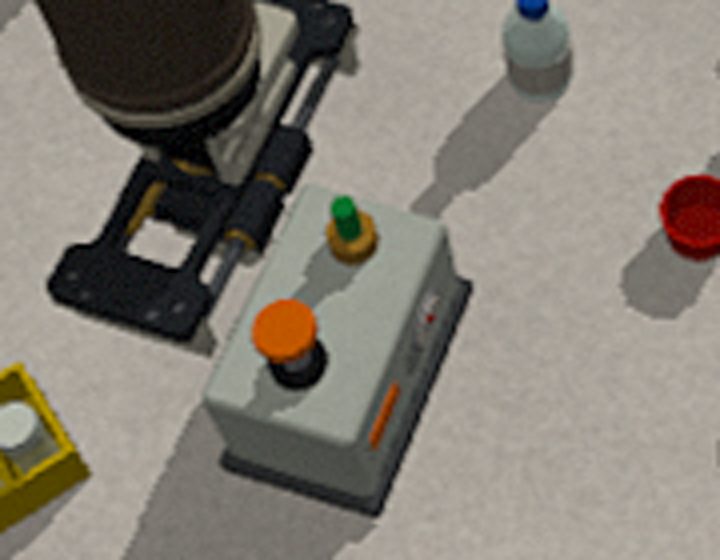

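The cap is fully up at crop pixel (285,328). The pin stands tall at (346,212), the gripper is clear, and the rack, bottle and cup are where they were. Handing in.

```bash
python3 -c "
from cell import arm
print(arm.sign_off())"
```

```text
the job is handed in; nothing more can be done
None
```

I pressed the orange plunger seven times with the shut fingertips, letting it come fully back up after each stroke. I then raised the gripper clear and handed the job in at about 10 s.

- **Strokes:** the measured presses hit the hard stop at z ≈ 0.141 m. I read the force at the bottom on the first two presses only, at about 44 N vertically. I took no bottom readings on the later five, which were commanded to within about 1 mm of the same depth.
- **Pin:** its top read about 0.144, 0.149, 0.155 and 0.159 m after the first four presses, then stayed at about 0.160 m through the last three, which means fully out. Depth readings scatter by 2–3 mm.
- **Plunger:** in the last check the cap stood at about 0.166 m, fully up, with no force on the tool.
- **Surroundings:** in the last scene crop, the nearby rack, bottle and cup were unchanged. The before/after comparison in the top view flagged some patches, including one on the rack's blue tube cap. I put these down to the arm and its shadow and did not check each one.

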